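Show a drained beaker to the inspection camera

ROBOT

A 6-joint arm with a two-finger parallel gripper is mounted at the origin on a cart in front of the work surface, level with it; the furniture and walls round the work are solid. World frame = base frame: x ahead of the robot, y to its left, z up, the work surface at z = 0. Lengths are in m, angles in degrees, forces in N, time in s.
With the tool pointing down it reaches from about 0.325 to 0.85 m from the base axis. Payload 15.5 kg.
Tool frame: the origin (TCP) lies midway between the tips of the shut fingers; the grasp point (between the pads) lies 19 mm behind it (env.grip_point_offset is the distance from the TCP to the grasp point, in m); x points along the fingers, y is the direction in which the jaws open and shut, and the axes are right-handed (so a half turn about x gives the same grasp; the last joint's range is limited). The gripper opens to 91 mm and grips with 3 to 60 N. Pads are 32 mm wide; open, the fingers measure 118 mm over their backs; the gripper's body (76 mm by 178 mm) begins 60 mm behind the grasp point.
Start: joints at [-74.112, 28.281, 77.091, -0, 74.628, -5.472], TCP at [0.228, -0.582, 0.214] pointing down, gripper open.
Joint ranges: [-166.48, 166.48], [-47.26, 123.95], [12.59, 153.08], [-70.14, 250.14], [6.76, 159.57], [-176.63, 176.63]. Speed limits (degrees/s): [108.29, 108.29, 147.25, 172.46, 172.46, 172.46].

INTERFACE

Orientations are given as [roll, pitch, yaw] about the fixed x, y, z axes, in that order (R = Rz(yaw) Ry(pitch) Rx(roll)).
In Python, from rig import env gives the robot as it stands.
- The arm moves only by the shell command python3 -m inch 'ROWS' [FORCE]. ROWS is a JSON object of lists of equal length, an entry for each row: "travel": the shift along the world's x, y, z normalised to -1 to 1, where 1 is 0.5 m, a list of three; "rotation": the turn, a rotation vector about the world's x, y, z normalised to -1 to 1, where 1 is pi/4 rad, a list of three; "hand": the gripper's target within -1 to 1 (fully open at 1, half-way at 0, shut at -1). A call has exactly 10 rows; each row is the pose to reach, as a shift and turn from the pose measured when the call began; what a row does not reach only later rows make up. A row lasts 1/10 s, in which the tool goes at most 50 mm and 8.59 degrees, less where a joint would pass 70% of its speed; a pose out of reach is approached as far as the arm can. A call with a number of a shift or a turn outside -1 to 1 is refused whole. A call with a gripper value outside its range is refused whole. The fingers move at their own pace and stop on an object; FORCE is the grip in N (left out, the last holds). Time passes only in rows, so rows that repeat a pose let the fingers close, or fill a call up. It gives the time, the measured TCP pose, the force and the opening at its end, in the units of the state.
- env.get_state(): the state, without advancing time (a new reading comes with each control period).
- env.get_image(name): name is "scene" or "top"; returns a dict with "image" (400x640x3 uint8, red, green, blue), "K" (3x3 intrinsics, pixels), "rvec" (rotation vector, rad) and "tvec" (3), from world to camera coordinates, as OpenCV has them. Camera axes: x right, y down, z forward; pixel columns grow to the right and rows downward; lengths in m; the calibration is good to about 2 mm. A picture is of the moment at which its call begins. There is no depth.
- env.sign_off(): hands the job in, once; it reports no verdict.
The state is a dict: "time": time; "joints": joint angles; "qvel": joint speeds; "joint_efforts": joint torques, N m; "tool_pos": TCP position; "tcp_rot": TCP orientation; "ft_force": force on the tool from outside, world axes, zero at the start; "moment": the same for the moment, N m; "opening": finger opening in m.
Only numpy, scipy, OpenCV 4.12 (cv2) and the standard library are available. Lean on these libraries where they do the work, as an engineer would, in place of code of your own. Each camera call takes 0.05 s, during which the arm holds its last target.

TASK

Lift the clear plastic beaker (the tallest of the three vessels draining upside down) straight up off its peg and hold it in front of the inspection camera: its mouth facing squarely into the lens, with the rim centred between the two pointer tips of the focus guide and level with them. Do not touch the camera or its pointers, and leave the other two vessels hanging on their pegs and the timer and label roll where they are. Finish while still holding the beaker there, still and free of everything else.

Things in the scene. Friction and masses are not known exactly. Their poses are not given: they have to be found in the camera images.
- beaker: The clear plastic beaker, an open round cup 69 mm tall, 58 mm wide over its rim and 48 mm over its closed bottom, weighing some 30 g. It hangs upside down on one of the rack's three pegs (which one varies). Origin: centre of the outer face of its closed bottom, which is uppermost as it hangs, 102 mm above the desk. Its +z axis runs from the bottom to the mouth (so it points down as it hangs).
- beaker_mouth (a point): Centre of the beaker's mouth, in the plane of the rim, 69 mm from the origin along the beaker's +z.
- gallipot: Small shallow steel bowl, 72 mm wide and 40 mm tall, hanging upside down on another peg; leave it. Origin: centre of its closed bottom, uppermost, 103 mm above the desk.
- dose_cup: Small white dosing cup, 45 mm wide at the mouth and 36 mm tall, hanging upside down on another peg; leave it. Origin: centre of its closed bottom, uppermost, 103 mm above the desk.
- rack: Fixed draining rack: a 120 x 350 x 16 mm grey tray with three upright pegs in a row, at its y = -120, 0 and +120 mm. Each is an 11 mm rod with a 28 mm wide flat head whose top, 100 mm above the desk, carries the vessel's inner floor; a vessel must rise by its own height to come free. Origin: centre of the underside.
- camera_stand: Fixed stand of the inspection camera: a dark base plate 130 x 120 x 12 mm and an aluminium yoke about 95 mm wide over its knobs and 120 mm tall that carries the tilting camera head. Origin: under the yoke, on the desk; its -x side is the one the head leans to (towards the robot, give or take its yaw).
- camera_tilt (a joint): Lean of the camera head from looking straight up (0) towards the stand's -x, rad; the stiff tilt axis, level along the stand's y, is 105 mm above the desk. It differs from start to start (about 0.3 to 0.65) and is to be left as it is.
- camera_head (a point): Lens end of the camera head. Origin: centre of the 40 mm black lens front, 32 mm from the tilt axis; +z is where it looks, up and towards the robot. Two thin rods at y = -55 and +55 mm run along +z and end in 10 mm black balls, the pointer tips, centred 90 mm before the lens. The mouth's centre belongs midway between them (90 mm along +z), the beaker's +z opposite to this +z.
- timer: Bench timer 58 x 64 x 19 mm lying on the desk; leave it. Origin: centre of its underside.
- label_roll: White roll of labels, 49 mm wide, 25 mm high, lying on the desk; leave it. Origin: centre of its underside.

How it is judged:
By the outcome, as a careful person would: the job done as asked, in the order asked, and still so for the second after the job is handed in, while the arm keeps its last pose, push and grip.
It also fails if it takes over 30 s, if anything falls off the work surface, if the arm or the gripper's body presses on something with over 40 N, if the wrist force passes 120 N, or if a joint passes its speed limit or range.

## Working session

There is one attempt and no reset: what is moved stays moved. The work goes in short steps, Python scripts to look and compute and a shell command to move; the robot and the scene stay as the last step left them, time stands still between calls to the robot, and variables do not carry over. Pictures are saved under pics/ and viewed, and the job is handed in when it is done.

```bash
ls; mkdir -p pics; python3 - <<'E'
from rig import env
import cv2,pickle
d={}
for n in("scene","top"):
    o=env.get_image(n); d[n]=o
    cv2.imwrite(f"pics/{n}0.png",o["image"][:,:,::-1])
    print(n,o["K"],o["rvec"],o["tvec"])
pickle.dump(d,open("im0.pkl","wb"))
print(env.get_state())
E
```

```text
pics
scene [[462.98475832   0.         327.3142854 ]
 [  0.         462.98475832 196.13531751]
 [  0.           0.           1.        ]] [ 0.80173989 -2.42370237  1.30900914] [0.51258861 0.25913603 1.02551825]
top [[440.96267863   0.         323.64770089]
 [  0.         440.96267863 201.71431409]
 [  0.           0.           1.        ]] [ 2.10818701 -2.1031291   0.2395677 ] [0.05342128 0.59235078 1.22655564]
{'time': 0.1, 'joints': array([-7.41113720e+01,  2.83124215e+01,  7.71245973e+01,  5.54661799e-05,
        7.46283939e+01, -5.47588822e+00]), 'qvel': array([ 0.03938059, -0.00226275, -0.16822051, -0.02714793, -0.00738206,
       -0.04789182]), 'joint_efforts': array([ 1.30456476e-03, -8.80242777e+01, -3.82546949e+01,  7.08539807e-02,
        4.82482079e-02, -5.88794865e-05]), 'tool_pos': array([ 0.22755163, -0.58172486,  0.21337997]), 'tcp_rot': array([-95.52271897,  89.93458724, 105.84178255]), 'ft_force': array([ 0.10527866, -0.12438092, -0.60430233]), 'moment': array([-0.06537306,  0.03429759, -0.02170783]), 'opening': 0.09116389822756014}
```

View pics/scene0.png

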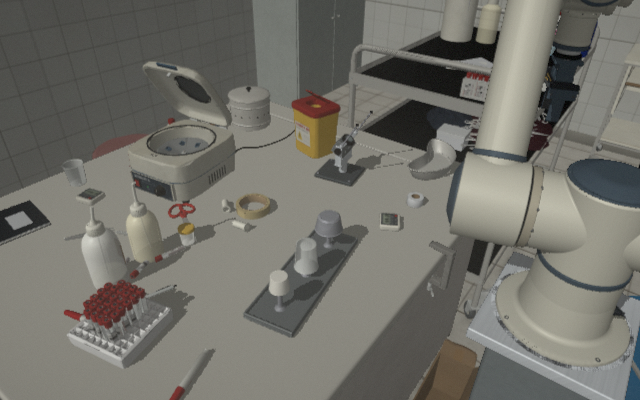

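View pics/top0.png

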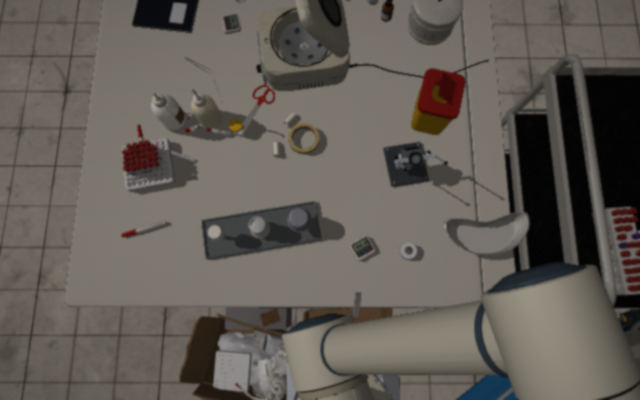

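The beaker is on the middle peg (scene ~(306,255), top ~(257,225)). The camera stand is at scene ~(343,160), top ~(407,163). Next I'll zoom in on both.

```bash
cat > h.py <<'E'
import numpy as np,cv2,pickle
class Cam:
    def __init__(s,o):
        s.o=o;s.im=o["image"];s.K=np.array(o["K"]);s.R=cv2.Rodrigues(np.array(o["rvec"]))[0];s.t=np.array(o["tvec"]).ravel()
        s.c=-s.R.T@s.t
    def ray(s,u,v):
        d=s.R.T@np.linalg.inv(s.K)@np.array([u,v,1.]);return d/np.linalg.norm(d)
    def plane(s,u,v,z):
        d=s.ray(u,v);return s.c+d*(z-s.c[2])/d[2]
    def proj(s,p):
        q=s.K@(s.R@np.array(p,float)+s.t);return q[:2]/q[2]
def tri(ca,a,cb,b):
    A=[];B=[]
    for c,p in((ca,a),(cb,b)):
        d=c.ray(*p);M=np.eye(3)-np.outer(d,d);A.append(M);B.append(M@c.c)
    X=np.linalg.solve(sum(A),sum(B))
    return X,[np.round(c.proj(X)-p,1) for c,p in((ca,a),(cb,b))]
def load(f):
    d=pickle.load(open(f,"rb"));return Cam(d["scene"]),Cam(d["top"])
def crop(c,name,u0,v0,w,h,k):
    cv2.imwrite(name,cv2.resize(c.im[v0:v0+h,u0:u0+w,::-1],None,fx=k,fy=k,interpolation=cv2.INTER_CUBIC))
E
python3 - <<'E'
from h import *
s,t=load("im0.pkl")
crop(s,"pics/s_cam.png",310,100,80,90,6)
crop(t,"pics/t_cam.png",375,125,100,75,8)
crop(s,"pics/s_rack.png",240,200,130,135,4)
crop(t,"pics/t_rack.png",195,195,135,70,5)
print(s.c,t.c)
for p in [(203,216),(319,203),(323,239),(209,259)]: print("rack",t.plane(*p,0.016).round(4))
for p in [(246,313),(291,332),(358,236)]: print("rackS",s.plane(*p,0.016).round(4))
E
```

```text
[0.01329311 0.88586838 0.77242913] [0.30711097 0.05989596 1.32675068]
rack [0.5582 0.4191 0.016 ]
rack [0.5995 0.0688 0.016 ]
rack [0.4892 0.0564 0.016 ]
rack [0.4289 0.3933 0.016 ]
rackS [0.5391 0.4252 0.016 ]
rackS [0.4305 0.4067 0.016 ]
rackS [0.4916 0.0591 0.016 ]
```

View pics/s_cam.png

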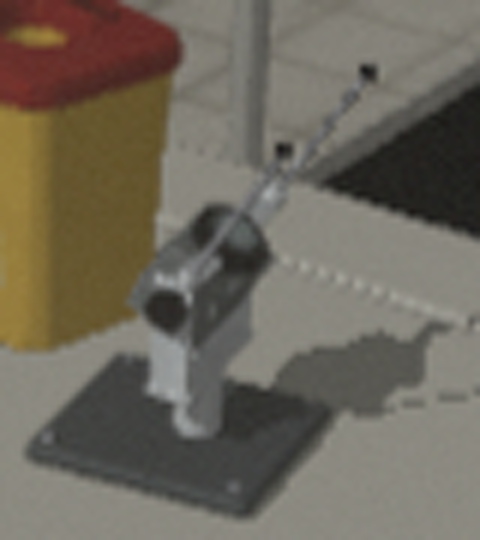

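View pics/t_cam.png

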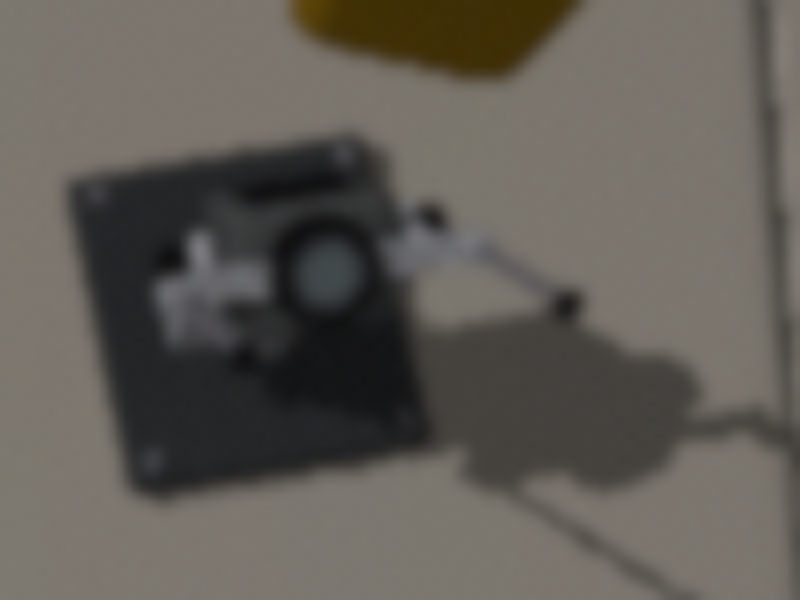

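View pics/s_rack.png

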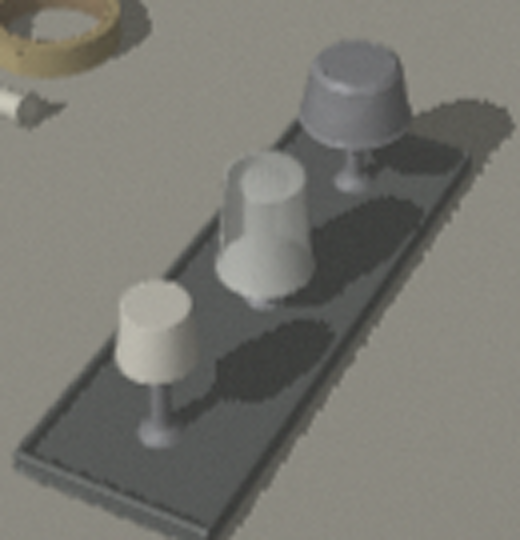

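View pics/t_rack.png

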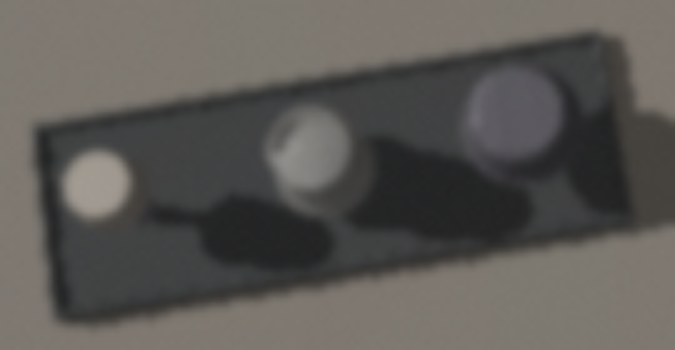

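```bash
python3 - <<'E'
from h import *
s,t=load("im0.pkl")
def cen(c,x0,y0,x1,y1,th):
    g=c.im[y0:y1,x0:x1].astype(float).mean(2)
    w=np.clip(np.median(g)*th-g,0,None);yy,xx=np.mgrid[y0:y1,x0:x1]
    return ((w*xx).sum()/w.sum(),(w*yy).sum()/w.sum())
u=lambda x,y,u0,v0,k:(u0+(x+.5)/k-.5,v0+(y+.5)/k-.5)
g=lambda c,x0,y0,x1,y1:print(c.im[y0:y1,x0:x1].mean(2).astype(int))
g(s,366,107,377,117);g(s,352,120,363,131);g(t,441,157,451,169);g(t,400,163,412,175)
sr=u(368,73,310,100,6);sl=u(284,149,310,100,6);tr=u(568,304,375,125,8);tl=u(245,355,375,125,8)
print("R",tri(s,sr,t,tr),"L",tri(s,sl,t,tl))
for n,a,b in(("dose",(156,304),(97,185)),("beak",(272,177),(310,148)),("gal",(359,57),(516,112))):
    a=u(*a,240,200,4);b=u(*b,195,195,5);print(n,a,b,tri(s,a,t,b),s.plane(*a,.103),t.plane(*b,.103))
print("base",[t.plane(*u(x,y,375,125,8),.012).round(4) for x,y in((70,182),(380,140),(432,437),(135,492))])
print("baseS",[s.plane(*u(x,y,310,100,6),.012).round(4) for x,y in((25,450),(243,513),(335,408),(120,355))])
print("lens",tri(s,u(228,238,310,100,6),t,u(325,270,375,125,8)))
E
```

```text
[[127 129 129 129 127 127 127 128 129 125 129]
 [128 128 130 127 127 126 129 128 129 128 129]
 [129 129 128 128 127 129 127 128 127 126 124]
 [128 127 127 123 105 106 108 127 125 127 124]
 [124 125 126 117  38  43  69 125 128 121 120]
 [117 118 121 114  62  37  64 126 121 119 118]
 [123 119 120 119  90  76  80 117 114 117 121]
 [125 122 118 125 102 115 108 110 110 118 120]
 [123 106  98  92 120 115 115 117 116 117 116]
 [119  93  95  89 119 121 126 124 127 125 123]]
[[ 90  89 118 117 118 118 122 122 121 115 115]
 [ 92  92 121 116 112 113 113 110 113 110 112]
 [ 91  92 127 124 125 116 111 106 106 107 110]
 [ 93  93 125 120 103 102 101 117 117 105 102]
 [ 93  95 123 110  37  46  65 126 124 103  99]
 [ 92  94 118 108  46  48  66 128 123  95  89]
 [ 93  91 117 107  76  85  98 134 111  94 108]
 [ 95  94 106 100  98 124 120 129  97 111  94]
 [113 110  95 101  83 108 104  99  94  84  81]
 [127 128 107 101 108  92 103  94  83  84  81]
 [118 117 101 130 120 108 108 114 105 103  88]]
[[113 116 116 117 116 117 117 116 117 117]
 [106 111 114 116 115 116 117 116 116 117]
 [ 98 102 107 111 113 114
[... 1347 characters left out ...]
ay([-0.9, -0.3]), array([0.3, 0.7])]) [0.5115102  0.24754793 0.103     ] [0.51850817 0.2433357  0.103     ]
gal (329.375, 213.875) (297.8, 217.0) (array([0.53825719, 0.12740711, 0.1060434 ]), [array([-0.2, -0.1]), array([0.1, 0.2])]) [0.54000037 0.12380224 0.103     ] [0.53941404 0.12786093 0.103     ]
base [array([ 0.7805, -0.1328,  0.012 ]), array([ 0.7984, -0.2557,  0.012 ]), array([ 0.6769, -0.2701,  0.012 ]), array([ 0.6545, -0.1543,  0.012 ])]
baseS [array([ 0.7753, -0.1225,  0.012 ]), array([ 0.6493, -0.1416,  0.012 ]), array([ 0.669 , -0.2622,  0.012 ]), array([ 0.796 , -0.2377,  0.012 ])]
lens (array([ 0.7075627 , -0.2062848 ,  0.12492926]), [array([0.2, 0.1]), array([-0.1, -0.2])])
```

```bash
python3 - <<'E'
from h import *
from rig import env
from scipy.spatial.transform import Rotation as Ro
st=env.get_state(); R=Ro.from_euler('xyz',st['tcp_rot'],degrees=True).as_matrix();print(R.round(4))
x=np.array([0,0,-1.])
for yaw in(10,190,100,280):
    y=np.array([np.cos(np.radians(yaw)),np.sin(np.radians(yaw)),0]);T=np.c_[x,y,np.cross(x,y)]
    rv=Ro.from_matrix(T@R.T).as_rotvec();print(yaw,np.degrees(rv).round(1),(rv/(np.pi/4)).round(3))
print(env.grip_point_offset,st['time'])
E
```

```text
[[-3.000e-04  3.643e-01 -9.313e-01]
 [ 1.100e-03 -9.313e-01 -3.643e-01]
 [-1.000e+00 -1.100e-03 -1.000e-04]]
10 [-0.  -0.1 78.6] [-1.000e-03 -1.000e-03  1.747e+00]
190 [-1.000e-01  0.000e+00 -1.014e+02] [-1.000e-03  1.000e-03 -2.253e+00]
100 [ 0.000e+00 -1.000e-01  1.686e+02] [ 0.000e+00 -2.000e-03  3.747e+00]
280 [ -0.1  -0.  -11.4] [-0.001 -0.    -0.253]
0.0188 0.1
```

```bash
python3 -m inch '{"travel":[[0.03,0.08,0.03],[0.06,0.16,0.06],[0.09,0.25,0.09],[0.12,0.33,0.12],[0.15,0.41,0.14],[0.18,0.50,0.14],[0.21,0.58,0.14],[0.24,0.66,0.14],[0.27,0.75,0.14],[0.30,0.83,0.14]],"rotation":[[0,0,0.09],[0,0,0.18],[0,0,0.27],[0,0,0.36],[0,0,0.45],[0,0,0.54],[0,0,0.63],[0,0,0.72],[0,0,0.81],[0,0,0.9]],"hand":[1,1,1,1,1,1,1,1,1,1]}' 10
python3 - <<'E'
from rig import env
s=env.get_state();print(s['tool_pos'],s['tcp_rot'],s['joints'].round(1))
E
```

```text
time: 1.1
tool_pos: [0.3775, -0.1647, 0.2833]
tcp_rot: [-101.8, 89.9, 140.2]
ft_force: [1.0, -0.5, -1.1]
opening: 0.091
[ 0.37750379 -0.16468737  0.28334954] [-101.82996327   89.92291473  140.18481224] [-31.9   6.5  98.6   0.   75.   -3.9]
```

```bash
python3 -m inch '{"travel":[[0.03,0.09,0],[0.06,0.18,0],[0.09,0.27,0],[0.12,0.36,0],[0.16,0.46,0],[0.19,0.55,0],[0.22,0.64,0],[0.25,0.73,0],[0.281,0.818,0],[0.281,0.818,-0.05]],"rotation":[[0,0,0.1],[0,0,0.2],[0,0,0.3],[0,0,0.4],[0,0,0.5],[0,0,0.6],[0,0,0.7],[0,0,0.8],[0,0,0.845],[0,0,0.845]],"hand":[1,1,1,1,1,1,1,1,1,1]}' 10
cat > st.py <<'E'
from rig import env
import numpy as np
from scipy.spatial.transform import Rotation as Ro
s=env.get_state();R=Ro.from_euler('xyz',s['tcp_rot'],degrees=True).as_matrix()
print(s['time'],s['tool_pos'].round(4),'q',s['joints'].round(1),'x',R[:,0].round(4),'jaw',R[:,1].round(4),np.degrees(np.arctan2(R[1,1],R[0,1])).round(2),'F',s['ft_force'].round(2),s['opening'])
E
python3 st.py
python3 - <<'E'
from rig import env
import pickle
from h import *
d={n:env.get_image(n) for n in("scene","top")};pickle.dump(d,open("im1.pkl","wb"))
s,t=load("im1.pkl")
crop(s,"pics/s1.png",220,120,160,220,3);crop(t,"pics/t1.png",190,150,160,120,5)
E
```

```text
time: 2.1
tool_pos: [0.5206, 0.2495, 0.2599]
tcp_rot: [117.2, 89.7, 37.5]
ft_force: [-0.4, -0.8, -0.2]
opening: 0.0912
2.1 [0.5206 0.2495 0.2599] q [19.6 21.9 80.5  0.1 77.3  9.3] x [ 0.0038  0.0029 -1.    ] jaw [0.9838 0.1793 0.0043] 10.33 F [-0.36 -0.77 -0.2 ] 0.09121977345105257
```

View pics/s1.png

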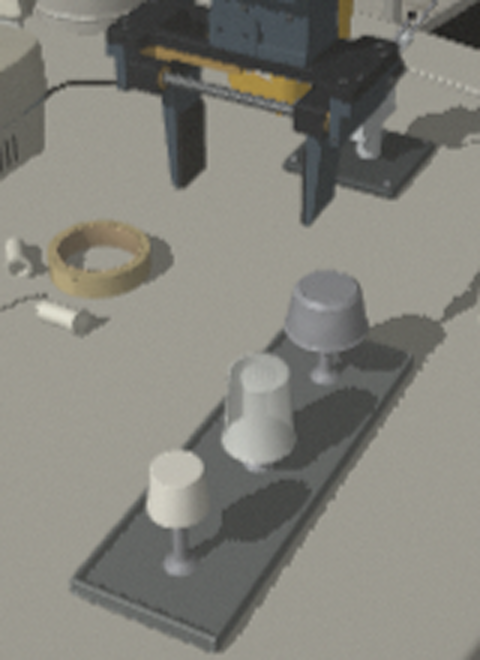

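```bash
python3 st.py; python3 -c "
from h import *
s,t=load('im1.pkl');p=[.5206,.2495,.2599];print(s.proj(p),t.proj(p))"
```

```text
2.2 [0.5164 0.2448 0.2554] q [19.4 21.9 81.2  0.  77.2  9.2] x [-0.0063 -0.0018 -1.    ] jaw [ 0.9843  0.1761 -0.0065] 10.14 F [-0.4  -0.25 -1.  ] 0.09116329551179421
[303.52580971 184.02769811] [244.97016292 212.4820727 ]
```

View pics/t1.png

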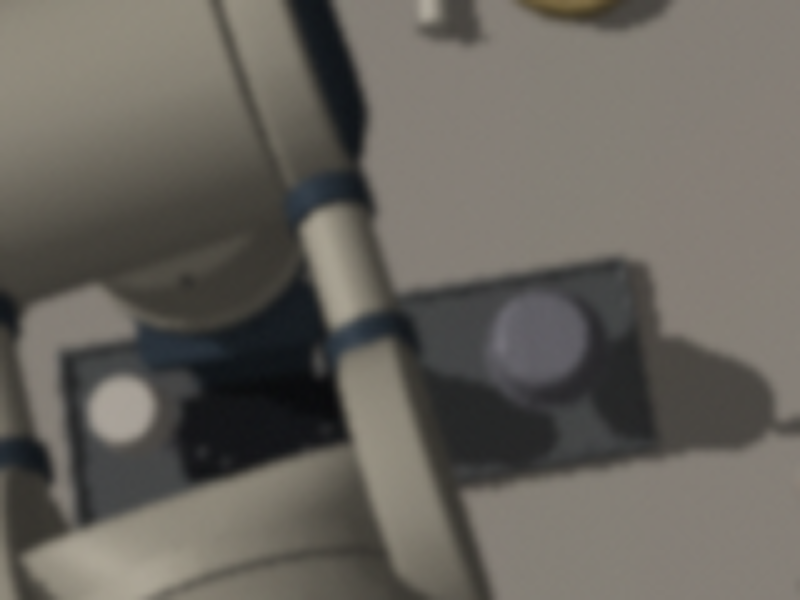

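```bash
python3 -m inch '{"travel":[[0.002,-0.002,-0.05],[0.003,-0.002,-0.12],[0.003,-0.002,-0.19],[0.003,-0.002,-0.25],[0.003,-0.002,-0.30],[0.003,-0.002,-0.34],[0.003,-0.002,-0.37],[0.003,-0.002,-0.39],[0.003,-0.002,-0.405],[0.003,-0.002,-0.405]],"rotation":[[0,0,0],[0,0,0],[0,0,0],[0,0,0],[0,0,0],[0,0,0],[0,0,0],[0,0,0],[0,0,0],[0,0,0]],"hand":[1,1,1,1,1,1,1,1,1,1]}' 10
python3 st.py
python3 - <<'E'
from rig import env
import pickle
from h import *
d={n:env.get_image(n) for n in("scene",)};d["top"]=d["scene"];pickle.dump(d,open("im2.pkl","wb"))
s,t=load("im2.pkl")
crop(s,"pics/s2.png",240,150,140,170,4)
E
```

```text
time: 3.2
tool_pos: [0.5178, 0.2433, 0.0527]
tcp_rot: [-83.1, 89.6, -163.0]
ft_force: [-0.1, -0.3, -0.8]
opening: 0.0911
3.2 [0.5178 0.2433 0.0527] q [19.2 35.8 93.6  0.  51.   9.1] x [-0.007  -0.0021 -1.    ] jaw [ 0.9844  0.1756 -0.0073] 10.11 F [-0.05 -0.27 -0.8 ] 0.09108964912722688
```

View pics/s2.png

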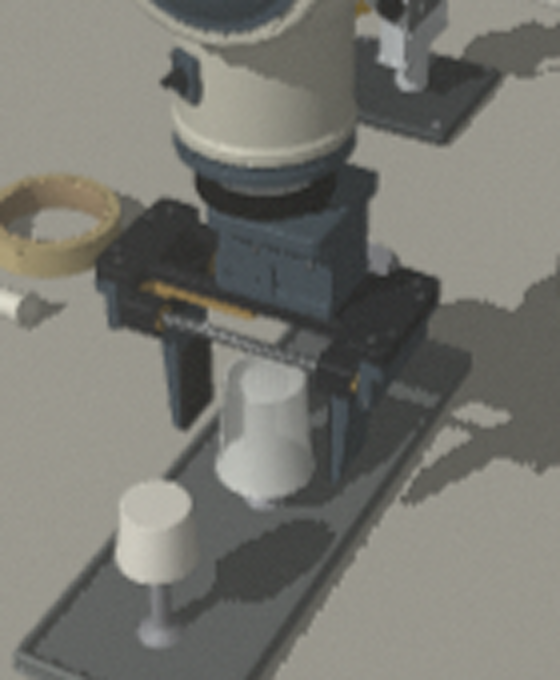

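```bash
python3 -m inch '{"travel":[[0,0,0],[0,0,0],[0,0,0],[0,0,0],[0,0,0],[0,0,0],[0,0,0],[0,0,0],[0,0,0],[0,0,0]],"rotation":[[0,0,0],[0,0,0],[0,0,0],[0,0,0],[0,0,0],[0,0,0],[0,0,0],[0,0,0],[0,0,0],[0,0,0]],"hand":[-0.5,-1,-1,-1,-1,-1,-1,-1,-1,-1]}' 10
python3 st.py
```

```text
time: 4.25
tool_pos: [0.5181, 0.2436, 0.0532]
tcp_rot: [-83.6, 89.6, -163.5]
ft_force: [0.8, 0.6, 1.6]
opening: 0.0537
4.25 [0.5181 0.2436 0.0532] q [19.2 35.8 93.5  0.  51.   9.1] x [-0.0062 -0.0018 -1.    ] jaw [ 0.9844  0.1758 -0.0064] 10.12 F [0.79 0.62 1.55] 0.05367597023849771
```

```bash
python3 -m inch '{"travel":[[0,0,0.01],[0,0,0.03],[0,0,0.06],[0,0,0.10],[0,0,0.15],[0,0,0.20],[0,0,0.25],[0,0,0.29],[0,0,0.32],[0,0,0.34]],"rotation":[[0,0,0],[0,0,0],[0,0,0],[0,0,0],[0,0,0],[0,0,0],[0,0,0],[0,0,0],[0,0,0],[0,0,0]],"hand":[-1,-1,-1,-1,-1,-1,-1,-1,-1,-1]}' 10
python3 st.py
python3 - <<'E'
from rig import env
import pickle
from h import *
d={n:env.get_image(n) for n in("scene","top")};pickle.dump(d,open("im3.pkl","wb"))
s,t=load("im3.pkl")
crop(s,"pics/s3.png",240,120,140,150,4);crop(t,"pics/t3.png",190,150,160,120,5)
E
```

```text
time: 5.25
tool_pos: [0.5183, 0.2437, 0.2252]
tcp_rot: [-84.7, 89.7, -164.6]
ft_force: [-0.2, -0.6, -0.6]
opening: 0.0536
5.25 [0.5183 0.2437 0.2252] q [19.2 23.6 83.6  0.  73.2  9.1] x [-0.0045 -0.0012 -1.    ] jaw [ 0.9844  0.1759 -0.0047] 10.13 F [-0.24 -0.57 -0.65] 0.053639424685433895
```

View pics/s3.png

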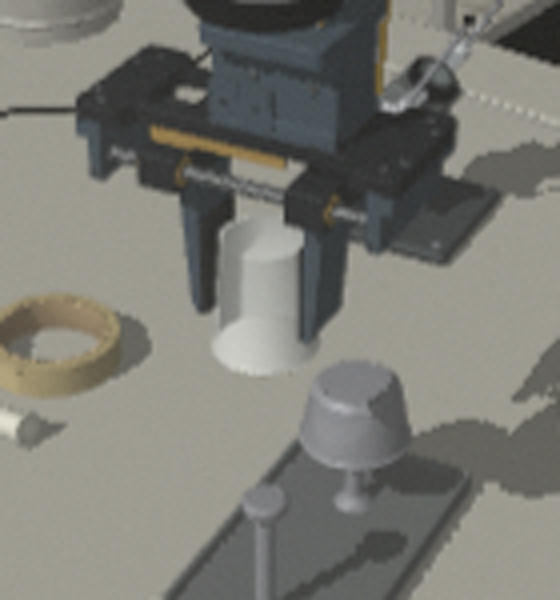

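```bash
python3 - <<'E'
from h import *
s,t=load("im3.pkl")
a=np.linspace(0,2*np.pi,120)
for z,r,n in((.2252-.020,.029,"rim"),(.2252+.049,.024,"bot")):
    P=np.array([s.proj([.5183+r*np.cos(q),.2437+r*np.sin(q),z]) for q in a])
    Q=(P-[240,120]+.5)*4-.5
    print(n,Q.min(0).round(0),Q.max(0).round(0))
E
```

```text
rim [212. 311.] [320. 372.]
bot [219. 207.] [312. 256.]
```

View pics/t3.png

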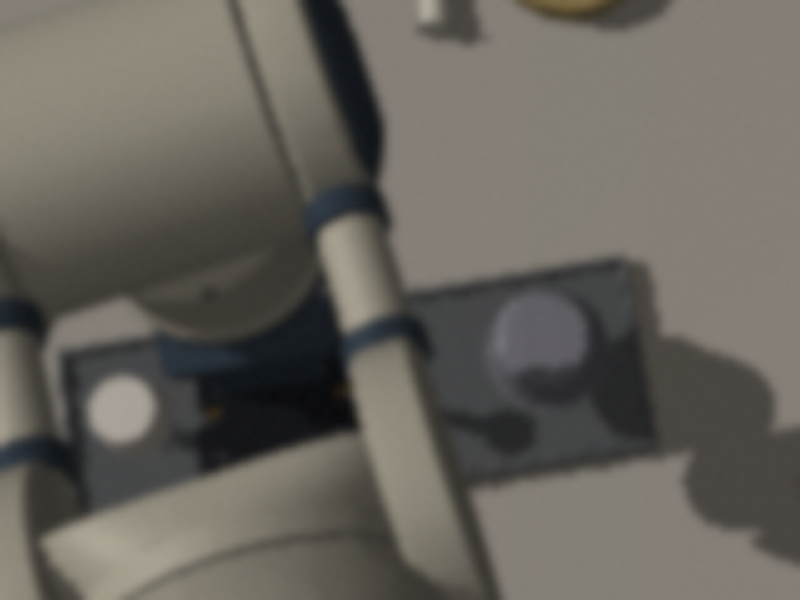

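```bash
python3 - <<'E'
from h import *
s,t=load("im0.pkl")
u=lambda x,y,u0,v0,k:(u0+(x+.5)/k-.5,v0+(y+.5)/k-.5)
k1=t.plane(*u(172,250,375,125,8),.105);k2=t.plane(*u(430,216,375,125,8),.105);print(k1,k2,(k1+k2)/2)
print("lens top",t.plane(*u(325,270,375,125,8),.132))
print("lens scene",s.plane(*u(228,238,310,100,6),.132), "knob",s.plane(*u(165,310,310,100,6),.105))
E
python3 -m inch '{"travel":[[0.00,-0.02,0.02],[0.01,-0.06,0.05],[0.02,-0.12,0.08],[0.03,-0.19,0.11],[0.04,-0.26,0.14],[0.05,-0.33,0.16],[0.07,-0.40,0.17],[0.08,-0.47,0.17],[0.09,-0.54,0.17],[0.10,-0.60,0.17]],"rotation":[[0,0,0],[0,0,0],[0,0,0],[0.01,-0.04,0],[0.02,-0.10,0],[0.03,-0.16,0],[0.04,-0.22,0],[0.05,-0.28,0],[0.06,-0.34,0],[0.07,-0.40,0]],"hand":[-1,-1,-1,-1,-1,-1,-1,-1,-1,-1]}' 10
python3 st.py
```

```text
[ 0.72102899 -0.15556387  0.105     ] [ 0.73437654 -0.2502168   0.105     ] [ 0.72770276 -0.20289034  0.105     ]
lens top [ 0.70460136 -0.2049763   0.132     ]
lens scene [ 0.70067517 -0.19428353  0.132     ] knob [ 0.70968111 -0.15253379  0.105     ]
time: 6.35
tool_pos: [0.5681, -0.0585, 0.3098]
tcp_rot: [89.6, 71.9, 9.7]
ft_force: [0.7, 1.0, -0.0]
opening: 0.0535
6.35 [ 0.5681 -0.0585  0.3098] q [-16.8  10.9  91.5   9.1  61.6 -30.1] x [ 0.3066  0.0523 -0.9504] jaw [0.9357 0.1668 0.311 ] 10.11 F [ 0.66  1.03 -0.03] 0.053505903832294435
```

```bash
python3 -m inch '{"travel":[[0.01,-0.06,0],[0.02,-0.12,0],[0.03,-0.17,0],[0.035,-0.22,0],[0.04,-0.26,0],[0.045,-0.29,0],[0.05,-0.31,0],[0.052,-0.325,0],[0.052,-0.335,0],[0.052,-0.335,0]],"rotation":[[0.01,-0.06,0],[0.02,-0.12,0],[0.03,-0.18,0],[0.04,-0.23,0],[0.05,-0.27,0],[0.05,-0.30,0],[0.057,-0.32,0],[0.057,-0.326,0],[0.057,-0.326,0],[0.057,-0.326,0]],"hand":[-1,-1,-1,-1,-1,-1,-1,-1,-1,-1]}' 10
python3 st.py
python3 - <<'E'
from rig import env
import pickle
from h import *
d={n:env.get_image(n) for n in("scene","top")};pickle.dump(d,open("im4.pkl","wb"))
s,t=load("im4.pkl")
crop(s,"pics/s4.png",310,60,120,120,5);crop(t,"pics/t4.png",370,100,120,90,6)
E
```

```text
time: 7.35
tool_pos: [0.5939, -0.2264, 0.3097]
tcp_rot: [89.7, 57.0, 9.8]
ft_force: [1.3, 0.9, -0.0]
opening: 0.0538
7.35 [ 0.5939 -0.2264  0.3097] q [-39.7  14.2  93.5  30.9  53.7 -64.3] x [ 0.5365  0.0923 -0.8389] jaw [0.8258 0.1475 0.5443] 10.13 F [ 1.3   0.92 -0.01] 0.053807968100701806
```

View pics/s4.png

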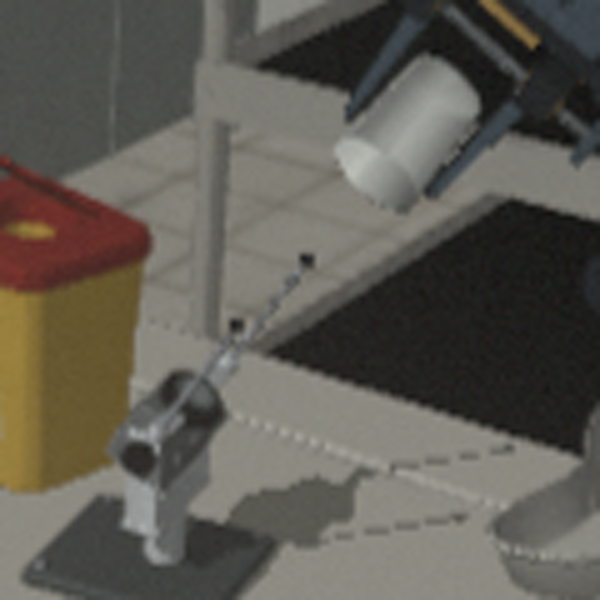

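View pics/t4.png

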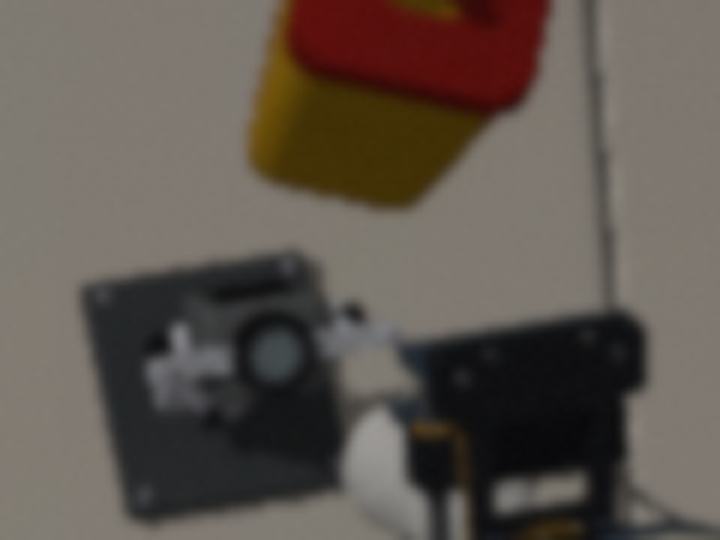

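```bash
python3 - <<'E'
from h import *
s,t=load("im4.pkl")
x=np.array([.5365,.0923,-.8389]);tc=np.array([.5939,-.2264,.3097]);x/=np.linalg.norm(x)
e1=np.cross(x,[0,0,1]);e1/=np.linalg.norm(e1);e2=np.cross(x,e1)
a=np.linspace(0,2*np.pi,120)
for off in(.019,.021,.023):
    m=tc+off*x;P=np.array([s.proj(m+.029*(np.cos(q)*e1+np.sin(q)*e2)) for q in a]);Q=(P-[310,60]+.5)*5-.5
    print(off,Q.min(0).round(1),Q.max(0).round(1),((s.proj(m)-[310,60]+.5)*5-.5).round(1),"leftmost",Q[Q[:,0].argmin()].round(),"lowest",Q[Q[:,1].argmax()].round())
P=tc-.048*x
s0,t0=load("im0.pkl")
L=np.array([.6497,-.1601,.2087]);R=np.array([.6687,-.2689,.2059])
for T in(29,31,33,35,37):
    r=np.radians(T);z=np.array([-np.sin(r)*.985,-np.sin(r)*.172,np.cos(r)])
    f=lambda c,p,u0,v0,k:((c.proj(p)-[u0,v0]+.5)*k-.5).round(1)
    print(T,"L70",f(s0,L-.07*z,310,100,6),f(t0,L-.07*z,375,125,8),"R70",f(s0,R-.07*z,310,100,6),f(t0,R-.07*z,375,125,8))
c=cv2.resize(s0.im[108:160,335:380,::-1],None,fx=13,fy=11,interpolation=cv2.INTER_CUBIC);cv2.imwrite("pics/rod_s.png",c)
c=cv2.resize(t0.im[145:175,390:450,::-1],None,fx=12,fy=12,interpolation=cv2.INTER_CUBIC);cv2.imwrite("pics/rod_t.png",cv2.convertScaleAbs(c,alpha=1.6))
E
```

```text
0.019 [333.4 131. ] [417.6 207.8] [375.8 169.1] leftmost [333. 145.] lowest [403. 208.]
0.021 [331.4 133.5] [415.4 210.2] [373.7 171.6] leftmost [331. 147.] lowest [399. 210.]
0.023 [329.3 136. ] [413.3 212.7] [371.6 174.1] leftmost [329. 150.] lowest [397. 213.]
29 L70 [213.9 248.5] [192.  314.1] R70 [299.7 169.2] [497.7 265.8]
31 L70 [210.1 245.3] [191.3 307.3] R70 [296.1 166.2] [497.2 259.1]
33 L70 [206.4 242.1] [190.7 300.6] R70 [292.6 163.1] [496.8 252.4]
35 L70 [202.8 238.7] [190.2 293.9] R70 [289.2 159.9] [496.5 245.7]
37 L70 [199.3 235.2] [189.7 287.3] R70 [285.9 156.7] [496.3 239.1]
```

View pics/rod_s.png

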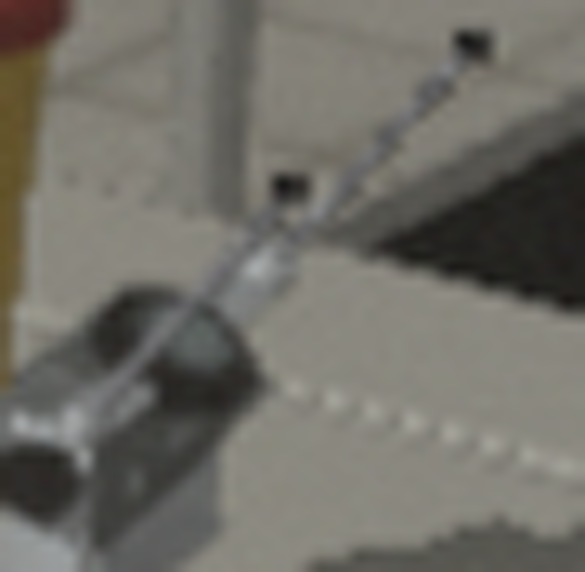

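View pics/rod_t.png

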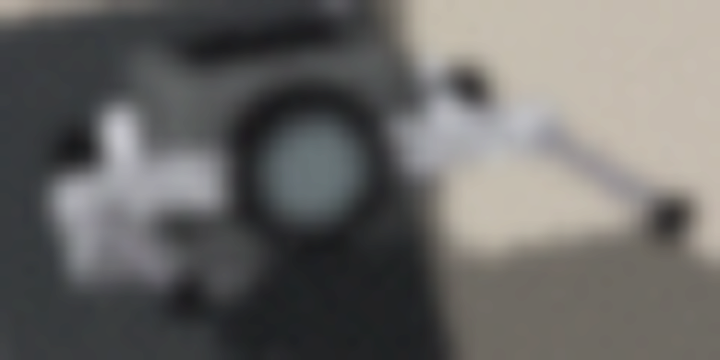

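```bash
python3 - <<'E'
from h import *
np.set_printoptions(linewidth=220)
s,t=load("im0.pkl")
B=lambda c,x0,y0,x1,y1:(c.im[y0:y1,x0:x1,2].astype(int)-c.im[y0:y1,x0:x1,0])
print("S far cols 355..372 rows 109..128");print(B(s,355,109,373,128))
print("S near cols 340..360 rows 124..146");print(B(s,340,124,360,147))
print("T cols 432..448 rows 152..165");print(B(t,430,151,449,166))
E
```

```text
S far cols 355..372 rows 109..128
[[-13 -11 -11 -12 -13 -12 -10 -12 -12 -13 -11 -12 -12 -12 -11 -11 -10 -12]
 [-12 -12 -14 -12 -12 -12 -10 -14 -11 -11 -11 -11 -11 -11 -13  -9  -8  -9]
 [-12 -13 -11 -11 -13 -13 -12 -12 -11 -11 -12 -11 -10 -11 -11  -3  -3  -5]
 [-12 -12 -11 -11 -12 -11 -10 -14 -11 -13 -12 -12 -13 -13  -9   0  -3  -6]
 [-11 -11 -13 -12 -11 -13 -11 -11 -12 -12 -11 -12 -11 -10  -4  -1  -8 -10]
 [-10 -11 -13 -11 -13 -12 -12 -11 -12 -10 -12 -11 -11  -4   3  -6 -12 -13]
 [-12 -12 -11 -13 -12 -13 -11 -12 -10 -10 -10 -12  -6   3  -3 -14 -12 -13]
 [-11 -12 -12 -11 -13 -12 -12 -12 -14 -12 -12 -10   0   0  -9 -12 -12  -9]
 [-11 -12 -12 -12 -11 -12 -10 -12 -11 -12 -10  -5   1  -9 -12 -13 -12 -11]
 [-11 -12 -12 -10 -11 -11 -11 -10 -12 -12  -6   2  -8 -13 -11 -12  -9 -11]
 [-13 -12 -12 -12 -11 -11 -13 -11 -10  -7   0  -5 -11 -11 -11 -13 -10 -11]
 [-13 -12 -12 -12 -12 -11 -13 -13 -11   1  -2 -12 -10 -12 -10 -10 -10  -8]
 [-13 -12 -12 -12 -13 -12 -13 -11  -4   0 -10 -12 -11 -11 -11  -7  -8  -6]
 [-11 -12 -12 -13 -12 -14 -12  -6   2  -7 -13 -10  -9 -10  -9  -7  -7  -6]
 [-12 -10 -11 -1
[... 2820 characters left out ...]
-2  -1  -1  -1  -2  -3  -5  -7 -11 -12 -13 -14 -14 -12 -13 -14 -13]
 [ -6  -6  -8  -8  -8  -8  -7  -4  -4  -4  -6  -9 -11 -12 -13 -13 -13 -13 -13]
 [-11 -11 -12 -12 -12 -11 -11 -10  -7  -4  -2  -4  -6 -10 -12 -13 -12 -13 -13]
 [-13 -13 -13 -13 -14 -14 -13 -12 -11  -9  -5  -2  -3  -4  -8 -10 -12 -12 -13]
 [-14 -14 -13 -13 -13 -13 -14 -13 -12 -12  -9  -6  -4  -3  -4  -6  -8 -10 -12]
 [-13 -14 -13 -14 -13 -13 -13 -13 -13 -13 -11 -11  -8  -6  -4  -3  -5  -9 -11]
 [-13 -13 -14 -13 -13 -13 -13 -13 -13 -12 -12 -11  -9  -7  -4  -2  -4  -8 -13]
 [-13 -14 -12 -12 -12 -12 -11 -11 -10 -10 -10  -9  -8  -6  -6  -4  -5  -8 -12]
 [-12 -12 -11 -11 -11 -11 -10  -9  -8  -8  -8  -7  -8  -8  -7  -7  -8 -10 -12]]
```

```bash
python3 - <<'E'
from h import *
s,t=load("im0.pkl")
B=lambda c:(c.im[:,:,2].astype(float)-c.im[:,:,0])
bs,bt=B(s),B(t)
ps=[]
for r in range(114,124):
    x=np.arange(358,372);x=x[abs(x-(369-(r-114)*.78))<2.6];w=np.clip(bs[r,x]+9.5,0,None);ps.append(((w*x).sum()/w.sum(),r))
pt=[]
for c in range(438,443):
    y=np.arange(154,164);y=y[abs(y-(157.2+(c-437)*.72))<2.6];w=np.clip(bt[y,c]+11.5,0,None);pt.append((c,(w*y).sum()/w.sum()))
ps=np.array(ps);pt=np.array(pt)
a=np.polyfit(ps[:,1],ps[:,0],1);b=np.polyfit(pt[:,0],pt[:,1],1)
print(a,b,"res",(ps[:,0]-np.polyval(a,ps[:,1])).std(),(pt[:,1]-np.polyval(b,pt[:,0])).round(2))
n1=np.cross(s.ray(np.polyval(a,114),114),s.ray(np.polyval(a,124),124))
n2=np.cross(t.ray(436,np.polyval(b,436)),t.ray(446,np.polyval(b,446)))
d=np.cross(n1,n2);d/=np.linalg.norm(d);d*=np.sign(d[2]);print("rod dir",d,"tilt",np.degrees(np.arccos(d[2])),"az",np.degrees(np.arctan2(-d[1],-d[0])))
# constraint each separately with az 10deg: solve tilt
from scipy.optimize import brentq
for n,nm in((n1,"scene"),(n2,"top")):
    n=n/np.linalg.norm(n)
    f=lambda T:n@np.array([-np.sin(T)*.985,-np.sin(T)*.173,np.cos(T)])
    print(nm,np.degrees(brentq(f,.1,1.0)))
E
```

```text
[ -0.76215241 455.84641673] [   0.69913134 -148.47033015] res 0.0644464468085883 [ 0.06 -0.08  0.06 -0.08  0.05]
rod dir [-0.50795965 -0.05278395  0.85976209] tilt 30.71011932447085 az 5.9325225830126485
scene 30.485506941023196
top 32.519230101412724
```

```bash
python3 -m inch '{"travel":[[0.01,0.002,-0.015],[0.02,0.004,-0.03],[0.03,0.006,-0.045],[0.04,0.008,-0.06],[0.05,0.01,-0.075],[0.06,0.012,-0.09],[0.07,0.014,-0.10],[0.077,0.015,-0.112],[0.079,0.015,-0.116],[0.079,0.015,-0.116]],"rotation":[[0,0.01,0],[0,0.02,0],[-0.005,0.03,0],[-0.007,0.039,0],[-0.007,0.039,0],[-0.007,0.039,0],[-0.007,0.039,0],[-0.007,0.039,0],[-0.007,0.039,0],[-0.007,0.039,0]],"hand":[-1,-1,-1,-1,-1,-1,-1,-1,-1,-1]}' 10
python3 st.py
python3 - <<'E'
from rig import env
import pickle
from h import *
d={n:env.get_image(n) for n in("scene","top")};pickle.dump(d,open("im5.pkl","wb"))
s,t=load("im5.pkl")
crop(s,"pics/s5.png",325,75,80,75,8);crop(t,"pics/t5.png",385,125,80,60,10)
E
```

```text
time: 8.45
tool_pos: [0.6334, -0.2181, 0.2515]
tcp_rot: [89.7, 58.8, 9.8]
ft_force: [0.8, -0.5, 0.1]
opening: 0.0539
8.45 [ 0.6334 -0.2181  0.2515] q [-35.4  20.5  93.1  30.   47.4 -62.4] x [ 0.5102  0.0884 -0.8555] jaw [0.8421 0.1507 0.5178] 10.15 F [ 0.82 -0.49  0.15] 0.053941831832311875
```

View pics/s5.png

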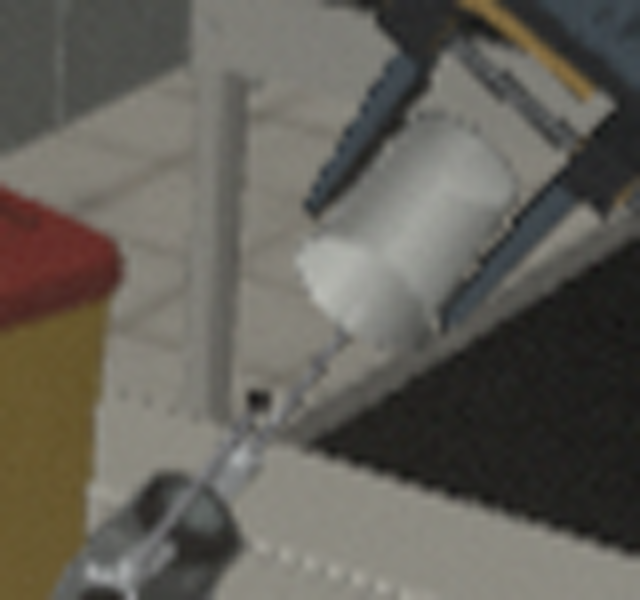

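View pics/t5.png

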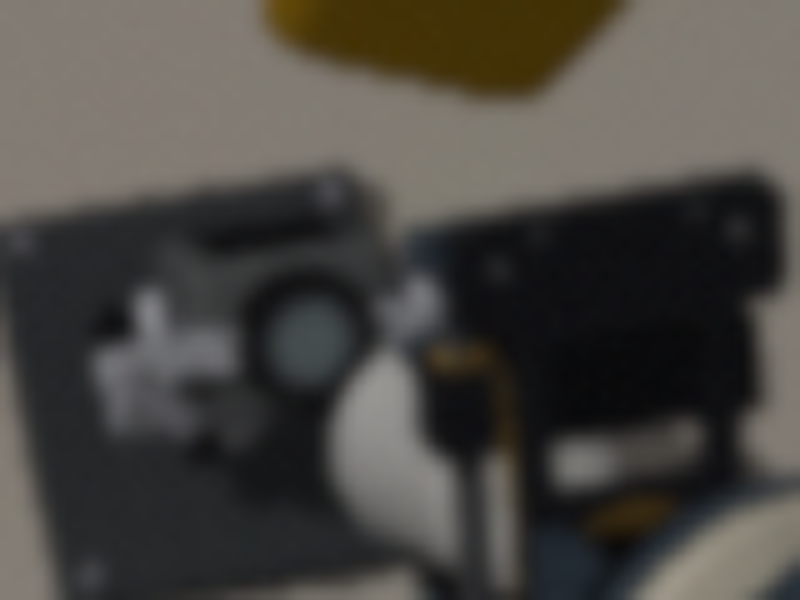

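```bash
cat > pr.py <<'E'
from h import *
def rim(f,tc,x,sc,tcq,off=.021):
    s,t=load(f);x=np.array(x)/np.linalg.norm(x);tc=np.array(tc)
    e1=np.cross(x,[0,0,1]);e1/=np.linalg.norm(e1);e2=np.cross(x,e1);a=np.linspace(0,2*np.pi,240)
    for c,(u0,v0,k),n in((s,sc,"scene"),(t,tcq,"top")):
        for l,r,m in(("rim",.029,tc+off*x),("bot",.024,tc+(off-.069)*x)):
            Q=np.array([(c.proj(m+r*(np.cos(q)*e1+np.sin(q)*e2))-[u0,v0]+.5)*k-.5 for q in a])
            print(n,l,"L",Q[Q[:,0].argmin()].round(),"R",Q[Q[:,0].argmax()].round(),"T",Q[Q[:,1].argmin()].round(),"B",Q[Q[:,1].argmax()].round())
E
python3 -c "
from pr import *
rim('im5.pkl',[.6334,-.2181,.2515],[.5102,.0884,-.8555],(325,75,8),(385,125,10))"
```

```text
scene rim L [292. 256.] R [426. 324.] T [321. 231.] B [398. 349.]
scene bot L [409. 122.] R [523. 184.] T [430. 104.] B [501. 202.]
top rim L [332. 447.] R [551. 424.] T [450. 326.] B [431. 545.]
top bot L [435. 513.] R [627. 493.] T [542. 407.] B [521. 598.]
```

```bash
python3 -c "
from h import *
s,t=load('im5.pkl');x=np.array([.5102,.0884,-.8555]);m=np.array([.6334,-.2181,.2515])+.021*x
X,r=tri(s,s.proj(m)+[.4,.3],t,t.proj(m)+[-.4,0.]);print(X-m,r, 'mouth',m,'need',np.array([.6592,-.2145,.208])-m)
L=np.array([.6497,-.1601,.2087]);R=np.array([.6687,-.2689,.2059])
y=(L-R)/np.linalg.norm(L-R);print('axis err deg',90-np.degrees(np.arccos(y@x)))"
```

```text
[-0.0007563   0.00062056 -0.00028806] [array([-0.3, -0.1]), array([0.1, 0.3])] mouth [ 0.6441142 -0.2162436  0.2335345] need [ 0.0150858  0.0017436 -0.0255345]
axis err deg -1.281708147206885
```

```bash
python3 -m inch '{"travel":[[0.004,0,-0.006],[0.008,0.001,-0.013],[0.012,0.001,-0.02],[0.016,0.002,-0.027],[0.02,0.002,-0.033],[0.024,0.003,-0.039],[0.027,0.003,-0.045],[0.03,0.003,-0.049],[0.031,0.003,-0.051],[0.031,0.003,-0.051]],"rotation":[[0,0,0],[0,0,0],[0,0,0],[0,0,0],[0,0,0],[0,0,0],[0,0,0],[0,0,0],[0,0,0],[0,0,0]],"hand":[-1,-1,-1,-1,-1,-1,-1,-1,-1,-1]}' 10
python3 st.py
python3 - <<'E'
from rig import env
import pickle
from h import *
d={n:env.get_image(n) for n in("scene","top")};pickle.dump(d,open("im6.pkl","wb"))
s,t=load("im6.pkl")
crop(s,"pics/s6.png",325,85,80,75,8);crop(t,"pics/t6.png",385,125,80,60,10)
f=lambda c,p,u0,v0,k:((c.proj(p)-[u0,v0]+.5)*k-.5).round(1)
for p in ([.6497,-.1601,.2087],[.6687,-.2689,.2059]): print(f(s,p,325,85,8),f(t,p,385,125,10))
E
python3 st.py
```

```text
time: 9.55
tool_pos: [0.649, -0.2168, 0.2264]
tcp_rot: [89.7, 58.8, 9.8]
ft_force: [-0.2, 0.6, -0.4]
opening: 0.0542
9.55 [ 0.649  -0.2168  0.2264] q [-34.3  23.2  93.2  31.   44.4 -63.2] x [ 0.5107  0.088  -0.8552] jaw [0.8419 0.1507 0.5182] 10.15 F [-0.18  0.58 -0.41] 0.054209925383868915
[259.2 318.9] [206.  443.2]
[371.6 217.7] [609.6 379.1]
9.65 [ 0.649  -0.2168  0.2266] q [-34.3  23.2  93.2  31.   44.4 -63.2] x [ 0.5109  0.0878 -0.8551] jaw [0.8418 0.1508 0.5184] 10.15 F [0.95 0.12 0.16] 0.05330642179544956
```

View pics/s6.png

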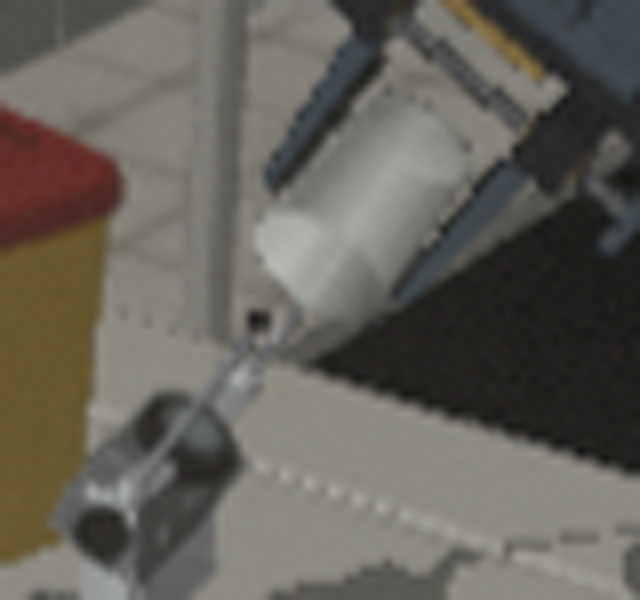

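View pics/t6.png

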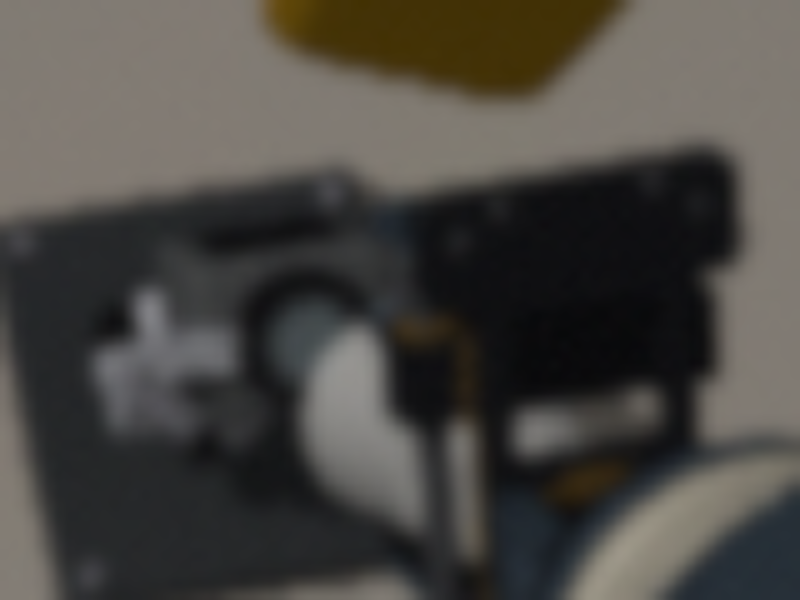

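```bash
python3 -c "
from pr import *
rim('im6.pkl',[.649,-.2168,.2265],[.5108,.0879,-.8552],(325,85,8),(385,125,10))
s,t=load('im6.pkl')
print((s.proj([.6592,-.2145,.2073])-[325,85]+.5)*8-.5,(s.proj([.6597,-.2149,.2085])-[325,85]+.5)*8-.5)
c=s.im[105:130,352:378,::-1];cv2.imwrite('pics/s6z.png',cv2.resize(c,None,fx=22,fy=22,interpolation=cv2.INTER_CUBIC))
"
```

```text
scene rim L [250. 230.] R [383. 297.] T [279. 205.] B [353. 322.]
scene bot L [364. 101.] R [476. 160.] T [386.  82.] B [454. 180.]
top rim L [304. 418.] R [518. 396.] T [420. 300.] B [401. 514.]
top bot L [403. 481.] R [590. 461.] T [505. 378.] B [487. 564.]
[317.13493709 266.72529871] [316.78187428 263.02621612]
```

View pics/s6z.png

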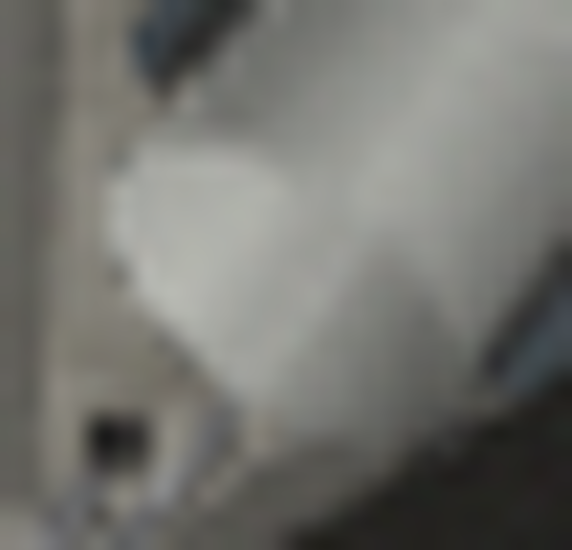

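```bash
python3 -c "
from h import *
s,t=load('im6.pkl');cv2.imwrite('pics/s6f.png',s.im[:,:,::-1])
s0,t0=load('im0.pkl')
for n,c,c0,(a,b,e,f) in(('timer',s,s0,(372,205,410,235)),('roll',s,s0,(402,188,430,210)),('dose',s,s0,(262,265,296,315)),('balls',s,s0,(348,118,362,128)),('stand',s,s0,(312,140,366,188))):
  print(n,np.abs(c.im[b:f,a:e].astype(int)-c0.im[b:f,a:e]).mean().round(1))
"; python3 -c "
from rig import env; print(env.get_state()['qvel'].round(2))"
```

```text
timer 2.3
roll 2.2
dose 2.5
balls 5.3
stand 2.1
[-0.02  0.01  0.03  0.12 -0.08 -0.1 ]
```

View pics/s6f.png

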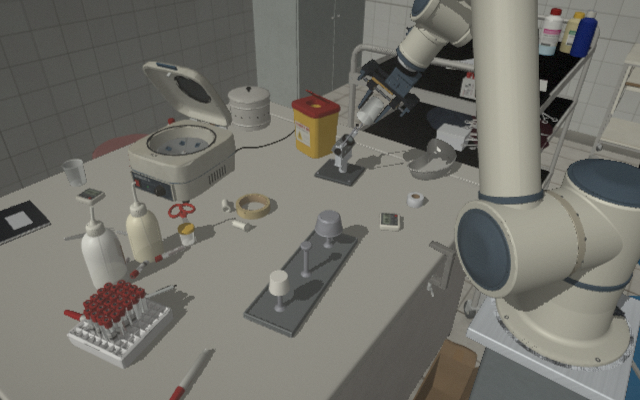

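Timer, roll, the other two vessels and the stand all look unmoved. The beaker is held between the pointers (scene ~(365,115)) and the arm is still, so I'm handing in.

```bash
python3 -c "
from rig import env; print(env.sign_off())"
```

```text
the job is handed in; nothing more can be done
None
```

I lifted the beaker straight up off the middle peg with a 10 N grip and brought it down along the camera's axis. I handed the job in at about 9.7 s with it still held between the two pointer tips; no verdict came back.

**Position:** From the arm's reading, the mouth's centre is at about (0.660, -0.215, 0.2085). The midpoint of the pointer tips, measured from the images, is (0.659, -0.2145, 0.207–0.208). The rim seen in the two views agreed with this to roughly 1 mm.

**Clearance:** By the given dimensions, the rim is about 21 mm from each pointer tip and the fingertips about 20 mm behind the rim. The arm was still, and the wrist force was within its usual noise of about 1 N.

**Other objects:** The timer, label roll, dosing cup and stand matched the first picture to within image noise. The gallipot I checked only by eye; it is still on its peg.

**Checks that disagreed:**
- **Camera tilt:** My estimates ranged from 30.5° to 34.7° depending on the method. I used 31.2°, so the mouth may be a degree or two off square, or about 3.5° off if the highest, least reliable estimate was right.
- **Beaker in the grip:** The bottom edge appeared 1–3 mm off the predicted outline. I put this down to rounded edges and blur, but a tilt of up to about 2° in the fingers cannot be ruled out.

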